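Pin the hinge of a hand mould

ROBOT

A 6-joint arm with a two-finger parallel gripper is mounted at the origin on the work surface. World frame = base frame: x ahead of the robot, y to its left, z up, the work surface at z = 0. Lengths are in m, angles in rad, forces in N, time in s.
With the tool pointing down it reaches from about 0.275 to 0.85 m from the base axis. Payload 5.2 kg.
Tool frame: the origin (TCP) lies at the centre of the arm's flange, where the gripper is bolted on; the fingertips stand 173 mm ahead of it and the grasp point (between the pads) lies 155 mm ahead of it; z points along the fingers, y is the direction in which the jaws open and shut (so a half turn about z gives the same grasp; the last joint's range is limited). The gripper opens to 85 mm and grips with 20 to 120 N. Pads are 22 mm wide; open, the fingers measure 114 mm over their backs; the gripper's body (76 mm by 85 mm) begins 54 mm behind the grasp point. The pads swing forward as they close: fully open they stand 13 mm farther back than shut.
Start: joints at [-1.362, 0.259, 1.535, -0, 1.348, -0.203], TCP at [0.22, -0.504, 0.405] pointing down, gripper open.
Joint ranges: [-3.14, 3.14], [-0.91, 2.08], [0.19, 2.58], [-1.22, 4.36], [0.22, 2.71], [-3.12, 3.12]. Speed limits (rad/s): [2.57, 2.57, 3.14, 3.14, 3.14, 3.14].

INTERFACE

Orientations are given as a 3x3 rotation matrix whose columns are the frame's x, y, z axes.
In Python, from workcell import bot gives the robot as it stands.
- The arm moves only by the tool servo_tool, never from a script. Its argument "increments" is a list of rows, each an object of numbers: "claw": the opening in per cent of the stroke, from 0 (shut) to 100 (fully open); "tx", "ty", "tz": the shift along the world's x, y, z in mm; "ax", "ay", "az": the turn, a rotation vector about the world's x, y, z in degrees. A call has 1 to 20 rows; each row is the pose to reach, as a shift and turn from the pose measured when the call began; what a row does not reach only later rows make up. A row lasts 1/8 s, in which the tool goes at most 62.5 mm and 10.7 degrees, less where a joint would pass 70% of its speed; a pose out of reach is approached as far as the arm can. A call with a gripper value outside its range is refused whole. The fingers move at their own pace and stop on an object; the grip force is fixed at half the most. Time passes only in rows, so rows that repeat a pose let the fingers close. It gives the time, the measured TCP pose, the force and the opening at its end, in the units of the state.
- bot.get_obs(): the state, without advancing time (a new reading comes with each control period).
- bot.read_camera(name): name is "side" or "top"; returns a dict with "frame" (420x560x3 uint8, blue, green, red), "K" (3x3 intrinsics, pixels), "k1" (the pictures are not rectified: a ray, as slopes to the right and down, at radius r is drawn at 1 + k1 r^2 times it, then the intrinsics apply), "position" and "attitude" of the camera in the world. Camera axes: x right, y up, looking along -z (the intrinsics and any distortion apply to the point x, -y, -z); pixel columns grow to the right and rows downward; lengths in m; the calibration is good to about 2 mm. A picture is of the moment at which its call begins. There is no depth.
- bot.close_job(): hands the job in, once; it reports no verdict.
The state is a dict: "time": time; "joints": joint angles; "qvel": joint speeds; "joint_torque": joint torques, N m; "tcp_pos": TCP position; "ee_rot": TCP orientation; "ft_force": force on the tool from outside, world axes, zero at the start; "ft_torque": the same for the moment, N m; "width": finger opening in m.
Only numpy, scipy, OpenCV 4.12 (cv2) and the standard library are available. Lean on these libraries where they do the work, as an engineer would, in place of code of your own. Each camera call takes 0.05 s, during which the arm holds its last target.

TASK

Slide the loose half of the hand mould gently up to the fixed half until it stops and their two hinge knuckles are in line, then take the hinge pin (the one with the long straight grip) out of the pin block and push it straight down through both knuckles, driving the friction plug in the lower one ahead of it, until its collar sits flush on the upper knuckle, and let go. Feel your way and do not force anything: never load the mould or its cradle with more than 40 N, and leave the other pin, the jar and the spray can where they stand.

Things in the scene. Friction and masses are not known exactly. Their poses are not given: they have to be found in the camera images.
- cradle: Fixed grey base, 290 mm along its y (-125 to +165), 76 along x (-48 to +28), 10 thick, two rails (tops at 18 mm) at x -41 and +21. On it stand two aluminium mould halves end to end along y, each 80 mm long, x from -28 to 0, z from 11 to 57: the fixed half on the -y side, the sliding half on the +y side. Origin on the table under the nominal hinge line; z up.
- hinge_mark (a point): Nominal mouth of the upper knuckle, 58 mm above the table; axes as the cradle's. True in x and z, but the fixed half is clamped, and with it the hinge line lies, up to 16 mm either way along the cradle's y. The sliding half carries this knuckle: upright steel barrel, z from 36 to 58 mm, flat top, 25 mm outside, bore 11.2 mm. Hinge line to the near end face of each block: 14 mm.
- lower_mark (a point): Nominal mouth of the fixed half's lower knuckle, 34 mm above the table, off by the same unknown amount along y. Same barrel and bore, z from 12 to 34 mm. A plastic plug (top at z = 30 mm) sits in this bore by friction; the pin must push it down ahead of itself into the base, against a steady 8 N or so, from 18 mm before the collar lands, so it does not drop home by itself.
- end_mark (a point): Nominal centre of the sliding half's far (+y) end face when it is home: 94 mm in +y from the hinge line, 34 mm above the table, face 28 mm wide in x and 46 mm high. The true face is off by the same unknown amount along the cradle's y as the hinge line; while open it stands farther out in +y by the joint's value.
- sliding_half (a joint): How far the sliding half stands open from its hard stop, in m, along the cradle's +y: 0 = home, knuckles in line; it starts 20 to 42 mm open. Push its +y end face towards -y; it moves against about 3 N of friction and stays where it is left.
- pin_grip (a point): Steel hinge pin, about 85 g, upright in a hole of the pin block. Point on its axis, 26 mm above its collar's underside; z points up the pin. Straight grip 14 mm across, from 3 to 46 mm above the collar's underside. Collar 18 mm across, 3 mm thick. Shank below it 10 mm across, 46 mm long, its last 3 mm tapered to 7 mm across.
- pin_block: Fixed grey plastic block, 50 x 140 x 60 mm (x, y, z), origin at the centre of its underside. Two 14 mm holes, 55 mm deep, at y = -40 and +40 mm of the block; the hinge pin stands in one and the sprue pin in the other, collars resting on the top at 60 mm.
- sprue_pin: The other steel pin, to be left alone: it has a short neck and a flat disc head 26 mm across, 25 mm above its collar's underside. Origin at the collar's underside, on the block's top.
- pellet_jar: White jar, 68 mm across, 110 mm high, standing on the bench. Origin at its underside.
- spray_can: Aluminium can, 52 mm across, 150 mm high, standing on the bench. Origin at its underside.

How it is judged:
On the way, in this order (a step that is already met when the one before it is completed fails the run):
1. the sliding half is home against its stop, within 1.5 mm (value of joint sliding_half below 0.0015 m), for 0.2 s.
2. the hinge pin has entered the upper knuckle, upright, at least 10 mm deep (z of pin_grip in the frame of hinge_mark below 0.062 m and x of pin_grip in the frame of hinge_mark between -0.006 and 0.006 m and y of pin_grip in the frame of hinge_mark between -0.024 and 0.024 m and angle between pin_grip's own z axis and vertical below 0.15 rad), for 0.05 s.
At the end, for the whole second after the job is handed in: The sliding half is home within 2 mm, the hinge pin stands upright (within 0.1 rad) through both knuckles (within 4 mm of the mark along the cradle's x and 20 mm along its y) with its collar down on the upper knuckle's top within 1.5 mm, at rest and released (value of joint sliding_half below 0.002 m and z of pin_grip in the frame of hinge_mark between 0.0235 and 0.0275 m and x of pin_grip in the frame of hinge_mark between -0.004 and 0.004 m and y of pin_grip in the frame of hinge_mark between -0.02 and 0.02 m and angle between pin_grip's own z axis and vertical below 0.1 rad and linear speed of hinge_pin below 0.02 m/s); the robot touches nothing.
It fails at once if the mould or its cradle is loaded with more than 40 N (contact force between anything else and cradle above 40 N).
It fails at once if the sprue pin is disturbed (moved more than 15 mm) (distance of sprue_pin from where it was at the start of the episode above 0.015 m).
It fails at once if the jar is moved more than 20 mm (distance of pellet_jar from where it was at the start of the episode above 0.02 m).
It fails at once if the spray can is moved more than 20 mm (distance of spray_can from where it was at the start of the episode above 0.02 m).
It also fails if it takes over 64 s, if anything falls off the work surface, if the arm or the gripper's body presses on something with over 40 N, if the wrist force passes 120 N, or if a joint passes its speed limit or range.

## Working session

There is one attempt and no reset: what is moved stays moved. The work goes in short steps, Python scripts to look and compute and a tool call to move; the robot and the scene stay as the last step left them, time stands still between calls to the robot, and variables do not carry over. Pictures are saved under pics/ and viewed, and the job is handed in when it is done.

Besides the shell and the picture viewer there is one more tool, called after "Call:" by a JSON object that holds its "op" and its "data", one argument or row to a line. servo_tool: Moves the arm, as the interface text tells. Its arguments: {"type":"object","properties":{"increments":{"type":"array","items":{"type":"object","properties":{"claw":{"type":"number"},"tx":{"type":"number"},"ty":{"type":"number"},"tz":{"type":"number"},"ax":{"type":"number"},"ay":{"type":"number"},"az":{"type":"number"}}}}},"required":["increments"]}

```bash
mkdir -p pics; ls; cat > h.py <<'E'
import numpy as np, cv2
from workcell import bot
def cam(n):
    return bot.read_camera(n)
def ray(c,u,v):
    K=np.array(c['K']);d=np.array([(u-K[0,2])/K[0,0],(v-K[1,2])/K[1,1]])
    s=d.copy()
    for _ in range(30): s=d/(1+c['k1']*(s@s))
    R=np.array(c['attitude']);
    if R.shape!=(3,3):
        print('att',R)
    return np.array(c['position']),R@np.array([s[0],-s[1],-1.])
def onz(c,u,v,z):
    p,d=ray(c,u,v); return p+d*(z-p[2])/d[2]
def proj(c,P):
    R=np.array(c['attitude']);q=R.T@(np.array(P)-np.array(c['position']))
    s=np.array([q[0]/-q[2],-q[1]/-q[2]]);s=s*(1+c['k1']*(s@s));K=np.array(c['K'])
    return K[0,0]*s[0]+K[0,2],K[1,1]*s[1]+K[1,2]
def tri(c1,p1,c2,p2):
    a,d=ray(c1,*p1);b,e=ray(c2,*p2)
    A=np.stack([d,-e],1);t=np.linalg.lstsq(A,b-a,rcond=None)[0]
    x=a+d*t[0];y=b+e*t[1];return (x+y)/2,np.linalg.norm(x-y)
E
python3 - <<'E'
from h import *
import pickle
o=bot.get_obs();print(o)
for n in('side','top'):
    c=cam(n);print({k:v for k,v in c.items() if k!='frame'})
    cv2.imwrite(f'pics/{n}0.png',c['frame']);pickle.dump(c,open(f'{n}0.pkl','wb'))
E
```

```text
pics
{'time': 0.0, 'joints': array([-1.36176648e+00,  2.59354974e-01,  1.53613416e+00, -3.36107184e-05,
        1.34797304e+00, -2.02823218e-01]), 'qvel': array([ 0.00057209, -0.00048391, -0.00050516, -0.00137677, -0.00118151,
        0.00076178]), 'joint_torque': array([-8.04082847e-04, -4.46038663e+01, -2.90574002e+01, -4.41192660e-04,
        1.17203261e-02, -1.86404748e-06]), 'tcp_pos': array([ 0.22012573, -0.50378116,  0.40384744]), 'ee_rot': array([[ 9.16377688e-01,  4.00314573e-01, -4.20011756e-04],
       [ 4.00314645e-01, -9.16375941e-01,  1.82202162e-03],
       [ 3.44493140e-04, -1.83779682e-03, -9.99998252e-01]]), 'ft_force': array([0.48355802, 0.23986912, 0.72914901]), 'ft_torque': array([-0.01407354,  0.01891001,  0.02603602]), 'width': 0.08557812427383232}
{'K': array([[379.74926159,   0.        , 278.29854128],
       [  0.        , 379.74926159, 208.36107092],
       [  0.        ,   0.        ,   1.        ]]), 'k1': -0.01040793500774901, 'position': array([ 0.38456292, -0.72695087,  0.57327112]), 'attitude': array([[ 0.96627659,  0.15101248, -0.208578  ],
       [-0.25724785,  0.52980699, -0.80816341],
       [-0.01153668,  0.83456562,  0.55078773]])}
{'K': array([[415.4143946 ,   0.        , 277.63259816],
       [  0.        , 415.4143946 , 202.89452216],
       [  0.        ,   0.        ,   1.        ]]), 'k1': -0.05706762083803456, 'position': array([ 0.39006505, -0.01064066,  1.22079433]), 'attitude': array([[ 0.02557245,  0.98893121, -0.14615441],
       [-0.9996704 ,  0.0249657 , -0.00598447],
       [-0.00226938,  0.14625927,  0.98924369]])}
```

View pics/side0.png

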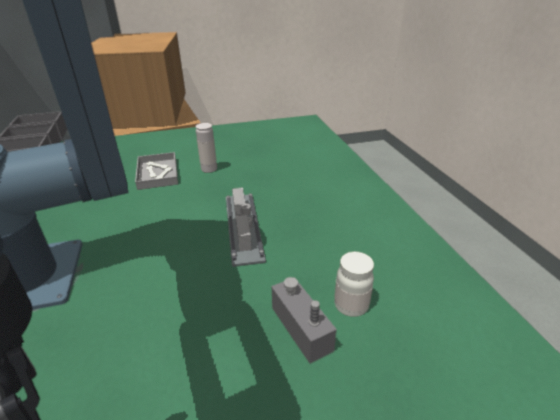

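View pics/top0.png

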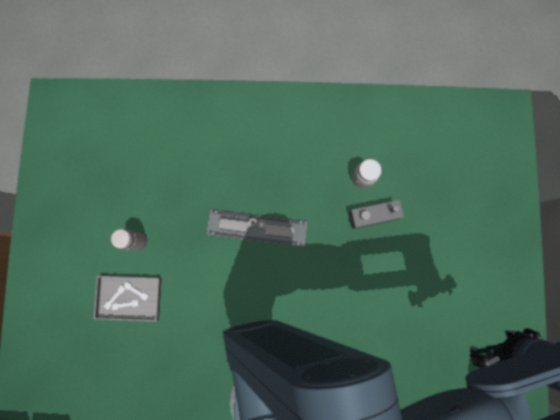

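The side view shows the cradle around (243,228), with the pin block around (303,318). The hinge pin (grip) is at (315,312) and the sprue disc at (291,285). In the top view the cradle spans (208..307, 210..245) and the block spans (350..403, 202..226). I'll zoom in next.

```bash
python3 - <<'E'
import cv2
t=cv2.imread('pics/top0.png');s=cv2.imread('pics/side0.png')
cv2.imwrite('pics/tc.png',cv2.resize(t[200:255,200:315],None,fx=6.5,fy=6.5,interpolation=cv2.INTER_CUBIC))
cv2.imwrite('pics/tb.png',cv2.resize(t[150:235,340:415],None,fx=7,fy=7,interpolation=cv2.INTER_CUBIC))
cv2.imwrite('pics/sc.png',cv2.resize(s[180:270,215:275],None,fx=6.5,fy=6.5,interpolation=cv2.INTER_CUBIC))
cv2.imwrite('pics/sb.png',cv2.resize(s[270:360,265:340],None,fx=6.5,fy=6.5,interpolation=cv2.INTER_CUBIC))
E
```

```text
(no output)
```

View pics/tc.png

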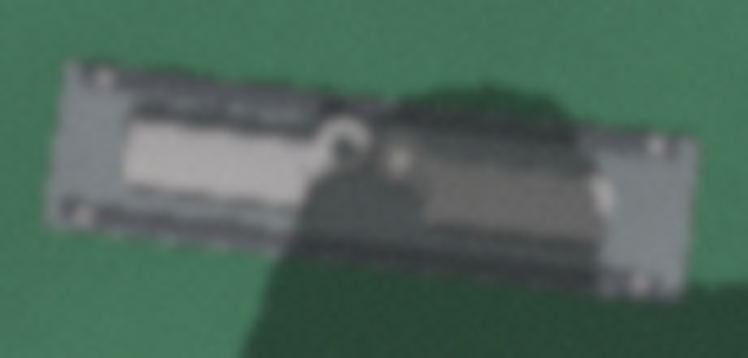

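View pics/tb.png

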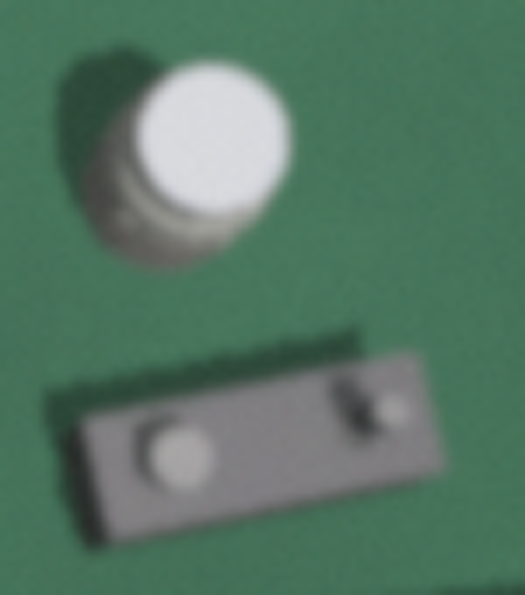

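View pics/sc.png

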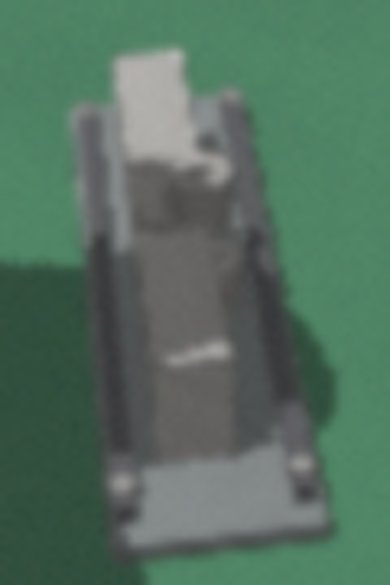

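View pics/sb.png

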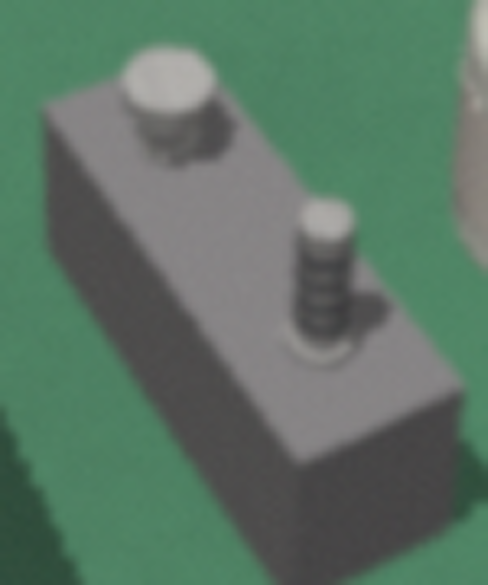

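```bash
cat > m.py <<'E'
from h import *
import pickle
T=pickle.load(open('top0.pkl','rb'));S=pickle.load(open('side0.pkl','rb'))
tc=lambda p:(200+(p[0]+.5)/6.5-.5,200+(p[1]+.5)/6.5-.5)
tb=lambda p:(340+(p[0]+.5)/7-.5,150+(p[1]+.5)/7-.5)
sc=lambda p:(215+(p[0]+.5)/6.5-.5,180+(p[1]+.5)/6.5-.5)
sb=lambda p:(265+(p[0]+.5)/6.5-.5,270+(p[1]+.5)/6.5-.5)
E
python3 - <<'E'
from m import *
from scipy.optimize import least_squares
def fit(obs,x0):
    # obs: (cam,pixel,local point)
    def P(x,l):
        c,s=np.cos(x[2]),np.sin(x[2]);return [x[0]+c*l[0]-s*l[1],x[1]+s*l[0]+c*l[1],l[2]]
    f=lambda x:np.concatenate([np.subtract(proj(c,P(x,l)),p) for c,p,l in obs])
    r=least_squares(f,x0,loss='soft_l1');return r.x,f(r.x).reshape(-1,2).round(1)
# quick: corners
for p in [(65,62),(697,137),(685,298),(47,228)]: print('T',onz(T,*tc(p),.010).round(4))
for p in [(328,528),(118,548)]: print('S',onz(S,*sc(p),.010).round(4))
L=.01
oT=[(T,tc((65,62)),(.028,.165,L)),(T,tc((697,137)),(.028,-.125,L)),(T,tc((685,298)),(-.048,-.125,L)),(T,tc((47,228)),(-.048,.165,L))]
oS=[(S,sc((328,528)),(.028,-.125,L)),(S,sc((118,548)),(-.048,-.125,L))]
for n,o in(('T',oT),('TS',oT+oS)):
    x,r=fit(o,[.43,.02,-.1]);print(n,x,r.tolist())
c,s=np.cos(x[2]),np.sin(x[2])
def loc(P): d=P[:2]-x[:2];return np.array([c*d[0]+s*d[1],-s*d[0]+c*d[1]]).round(4)
print('ring T',loc(onz(T,*tc((343,143)),.058)),'lower knuckle?',loc(onz(T,*tc((398,158)),.034)))
print('slide end T top z57',[loc(onz(T,*tc(p),.057)) for p in[(130,122),(122,183)]])
print('fixed end T',[loc(onz(T,*tc(p),.057)) for p in[(607,185),(600,240)]])
print('ring S',loc(onz(S,*sc((212,165)),.058)),onz(S,*sc((212,165)),.058))
print('tri ring',tri(T,tc((343,143)),S,sc((212,165))))
# block
oB=[(T,tb((418,352)),(.025,-.07,.06)),(T,tb((445,465)),(-.025,-.07,.06)),(T,tb((110,540)),(-.025,.07,.06)),(T,tb((85,415)),(.025,.07,.06)),
(S,sb((300,465)),(-.025,-.07,.06)),(S,sb((462,388)),(.025,-.07,.06)),(S,sb((45,105)),(-.025,.07,.06))]
for n,o in(('T',oB[:4]),('S',oB[4:]),('TS',oB)):
    b,r=fit(o,[.45,-.25,.2]);print('block',n,b,r.tolist())
    c,s=np.cos(b[2]),np.sin(b[2]);print(' holes',[(b[0]-s*y,b[1]+c*y) for y in(-.04,.04)])
print('pin top tri',tri(T,tb((391,411)),S,sb((328,214))))
print('pin top T z.106',onz(T,*tb((391,411)),.106),'S',onz(S,*sb((328,214)),.106), 'collar S',onz(S,*sb((322,340)),.0615))
print('disc',onz(T,*tb((181,458)),.085+.002),onz(S,*sb((169,78)),.087), tri(T,tb((181,458)),S,sb((169,78))))
print('jar T',onz(T,*tb((214,138)),.11))
print('can T',onz(T,121,239,.15),'S',onz(S,205,127,.15))
E
```

```text
T [0.5454 0.1966 0.01  ]
T [ 0.5186 -0.0901  0.01  ]
T [ 0.4461 -0.0859  0.01  ]
T [0.47   0.2011 0.01  ]
S [ 0.5148 -0.0974  0.01  ]
S [ 0.4437 -0.0881  0.01  ]
T [ 0.50331815  0.03462181 -0.08623067] [[0.0, -0.0], [0.8, -0.6], [-0.0, 0.5], [-0.7, 0.1]]
TS [ 0.50233604  0.03368188 -0.09170508] [[0.4, 0.0], [1.1, -0.0], [0.2, 1.1], [-0.5, 0.1], [1.3, -1.5], [-0.4, -0.5]]
ring T [0.0016 0.0327] lower knuckle? [0.0002 0.0096]
slide end T top z57 [array([-0.    ,  0.1258]), array([-0.0267,  0.1256])]
fixed end T [array([-0.003 , -0.0828]), array([-0.027 , -0.0824])]
ring S [0.0035 0.0321] [0.50880288 0.06535865 0.058     ]
tri ring (array([0.50796665, 0.06607204, 0.05750606]), np.float64(0.001884948929946851))
block T [ 0.54036217 -0.28600113  0.22492535] [[-0.0, -0.5], [0.3, 0.5], [0.1, -0.3], [-0.3, 0.2]]
 holes [(np.float64(0.5492835156415896), np.float64(-0.3249935577417856)), (np.float64(0.5314408278974558), np.float64(-0.24700869706956707))]
block S [ 0.53818567 -0.28774933  0.21780091] [[-0.4, 0.0], [0.6, -0.0], [-0.1, -0.1]]
 holes [(np.float64(0.5468289945971361), np.float64(-0
[... 187 characters left out ...]
1, -0.5], [0.8, -0.5], [0.2, -0.4]]
 holes [(np.float64(0.547570964631876), np.float64(-0.326006391807548)), (np.float64(0.5303419182944298), np.float64(-0.24788366808197548))]
pin top tri (array([ 0.54805599, -0.32467192,  0.10487784]), np.float64(0.0002886035339020166))
pin top T z.106 [ 0.54804027 -0.32438899  0.106     ] S [ 0.54751578 -0.32563346  0.106     ] collar S [ 0.54711587 -0.32772686  0.0615    ]
disc [ 0.52999834 -0.24626729  0.087     ] [ 0.52844159 -0.25056378  0.087     ] (array([ 0.52999797, -0.24695355,  0.08331726]), np.float64(0.0009126021672051797))
jar T [ 0.6537525  -0.25523846  0.11      ]
can T [0.44324251 0.40008065 0.15      ] S [0.4467363  0.38559368 0.15      ]
```

The heights triangulate well: ring 57.5 mm and pin top 105 mm, against 58 and 106 in the text. The slide is about 21 mm open. I'll move above the +y end face with the fingers shut and square to the cradle.

Call:
{"op": "servo_tool", "data": {
  "increments": [
    {"tx": 56, "ty": 40, "az": -8, "claw": 0},
    {"tx": 80, "ty": 95, "az": -16, "claw": 0},
    {"tx": 100, "ty": 150, "az": -24, "claw": 0},
    {"tx": 125, "ty": 205, "az": -28.7, "claw": 0},
    {"tx": 150, "ty": 260, "az": -28.7, "claw": 0},
    {"tx": 172, "ty": 315, "az": -28.7, "claw": 0},
    {"tx": 194, "ty": 370, "az": -28.7, "claw": 0},
    {"tx": 216, "ty": 425, "az": -28.7, "claw": 0},
    {"tx": 236, "ty": 480, "az": -28.7, "claw": 0},
    {"tx": 252, "ty": 535, "az": -28.7, "claw": 0},
    {"tx": 266, "ty": 590, "az": -28.7, "claw": 0},
    {"tx": 276, "ty": 645, "az": -28.7, "claw": 0},
    {"tx": 282, "ty": 691, "az": -28.7, "claw": 0},
    {"tx": 282, "ty": 691, "az": -28.7, "claw": 0},
    {"tx": 282, "ty": 691, "tz": -60, "az": -28.7, "claw": 0},
    {"tx": 282, "ty": 691, "tz": -110, "az": -28.7, "claw": 0},
    {"tx": 282, "ty": 691, "tz": -130, "az": -28.7, "claw": 0},
    {"tx": 282, "ty": 691, "tz": -130, "az": -28.7, "claw": 0}
  ]
}}

```text
validation failed for argument at $.in...
```

```bash
python3 - <<'E'
from h import *
import pickle
o=bot.get_obs();print(o['time'],o['tcp_pos'],o['ee_rot'].round(3).tolist(),o['ft_force'],o['width'])
a=[]
for n in('side','top'):
    c=cam(n);pickle.dump(c,open(f'{n}1.pkl','wb'));f=c['frame']
    f=f[90:285,150:320] if n=='side' else f[170:270,190:320]
    a.append(cv2.resize(f,(None if 0 else (560 if n=='side' else 780),640 if n=='side' else 600)))
    cv2.imwrite(f'pics/{n}1.png',cv2.resize(f,None,fx=3 if n=='side' else 5.5,fy=3 if n=='side' else 5.5,interpolation=cv2.INTER_CUBIC))
E
```

```text
0.1 [ 0.22011777 -0.50382874  0.40395169] [[0.916, 0.4, -0.0], [0.4, -0.916, 0.002], [0.0, -0.002, -1.0]] [-0.32489122  0.00384094 -1.13086411] 0.08557295979478938
```

View pics/side1.png

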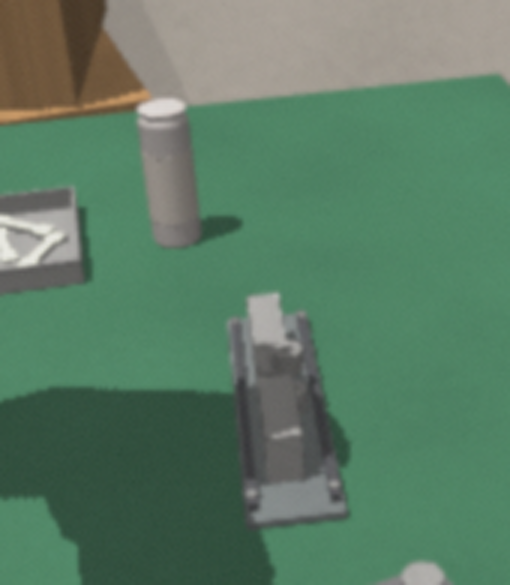

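View pics/top1.png

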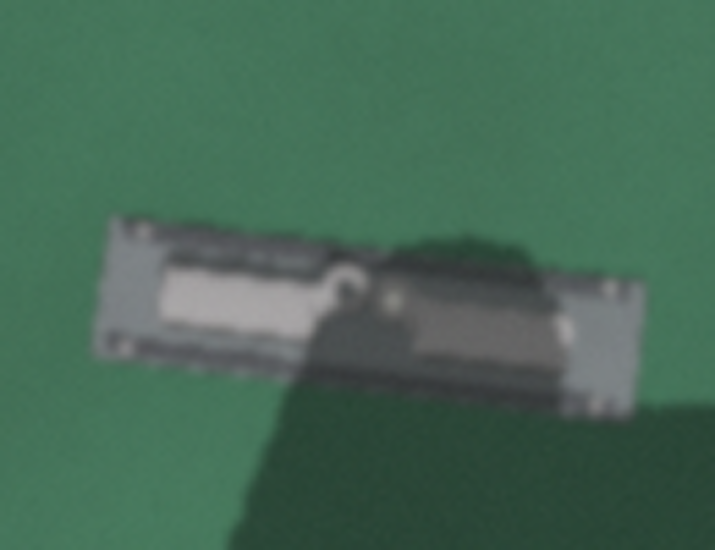

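The call was refused and nothing moved. I'll try again with every field filled in.

Call:
{"op": "servo_tool", "data": {
  "increments": [
    {"tx": 56, "ty": 25, "tz": 0, "ax": 0, "ay": 0, "az": -8, "claw": 0}
  ]
}}

```text
time: 0.32
tcp_pos: [0.2741, -0.4806, 0.4038]
ee_rot: [[0.966, 0.26, -0.001], [0.26, -0.966, 0.0], [-0.001, -0.001, -1.0]]
ft_force: [1.0, -1.2, 0.4]
width: 0.0697
```

Call:
{"op": "servo_tool", "data": {
  "increments": [
    {"tx": 28, "ty": 55, "tz": 0, "ax": 0, "ay": 0, "az": -8, "claw": 0},
    {"tx": 56, "ty": 110, "tz": 0, "ax": 0, "ay": 0, "az": -16, "claw": 0},
    {"tx": 82, "ty": 165, "tz": 0, "ax": 0, "ay": 0, "az": -20, "claw": 0},
    {"tx": 106, "ty": 220, "tz": 0, "ax": 0, "ay": 0, "az": -20, "claw": 0},
    {"tx": 130, "ty": 275, "tz": 0, "ax": 0, "ay": 0, "az": -20, "claw": 0},
    {"tx": 152, "ty": 330, "tz": 0, "ax": 0, "ay": 0, "az": -20, "claw": 0},
    {"tx": 172, "ty": 385, "tz": 0, "ax": 0, "ay": 0, "az": -20, "claw": 0},
    {"tx": 190, "ty": 440, "tz": 0, "ax": 0, "ay": 0, "az": -20, "claw": 0},
    {"tx": 205, "ty": 495, "tz": 0, "ax": 0, "ay": 0, "az": -20, "claw": 0},
    {"tx": 216, "ty": 550, "tz": 0, "ax": 0, "ay": 0, "az": -20, "claw": 0},
    {"tx": 224, "ty": 610, "tz": 0, "ax": 0, "ay": 0, "az": -20, "claw": 0},
    {"tx": 228, "ty": 650, "tz": 0, "ax": 0, "ay": 0, "az": -20, "claw": 0},
    {"tx": 228, "ty": 668, "tz": -20, "ax": 0, "ay": 0, "az": -20, "claw": 0},
    {"tx": 228, "ty": 668, "tz": -70, "ax": 0, "ay": 0, "az": -20, "claw": 0},
    {"tx": 228, "ty": 668, "tz": -120, "ax": 0, "ay": 0, "az": -20, "claw": 0},
    {"tx": 228, "ty": 668, "tz": -130, "ax": 0, "ay": 0, "az": -20, "claw": 0},
    {"tx": 228, "ty": 668, "tz": -130, "ax": 0, "ay": 0, "az": -20, "claw": 0}
  ]
}}

```text
time: 2.45
tcp_pos: [0.5025, 0.1873, 0.2742]
ee_rot: [[0.996, -0.086, -0.001], [-0.086, -0.996, 0.001], [-0.001, -0.001, -1.0]]
ft_force: [0.5, 0.8, 0.5]
width: 0.0
```

```bash
python3 - <<'E'
from h import *
import pickle
o=bot.get_obs();print(o['time'],o['tcp_pos'],o['ee_rot'].round(3).tolist(),o['ft_force'],o['width'])
for n in('side','top'):
    c=cam(n);pickle.dump(c,open(f'{n}2.pkl','wb'));f=c['frame']
    f=f[90:285,150:320] if n=='side' else f[170:270,190:320]
    k=3 if n=='side' else 5.5
    cv2.imwrite(f'pics/{n}2.png',cv2.resize(f,None,fx=k,fy=k,interpolation=cv2.INTER_CUBIC))
E
```

```text
2.45 [0.50245061 0.18733805 0.27416416] [[0.996, -0.086, -0.001], [-0.086, -0.996, 0.001], [-0.001, -0.001, -1.0]] [0.51601978 0.82876904 0.47349231] 4.3536434059298566e-05
```

View pics/side2.png

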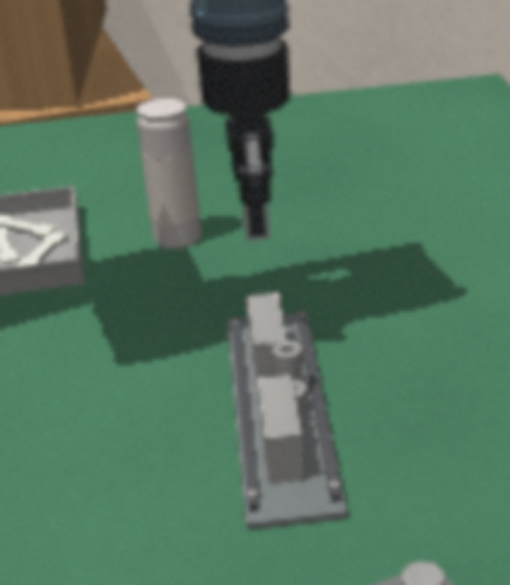

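View pics/top2.png

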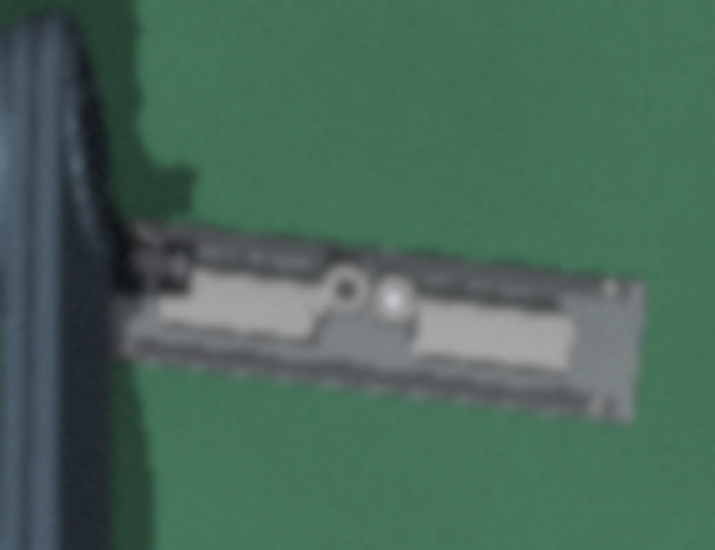

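The light is now clear. In the top crop the upper ring is at (345,290), the plug in the lower knuckle at (393,299), and the fixed half spans x 416–573.

```bash
cat > m2.py <<'E'
from h import *
import pickle
T=pickle.load(open('top2.pkl','rb'));S=pickle.load(open('side2.pkl','rb'))
t=lambda p:(190+(p[0]+.5)/5.5-.5,170+(p[1]+.5)/5.5-.5)
s=lambda p:(150+(p[0]+.5)/3-.5,90+(p[1]+.5)/3-.5)
O=np.array([.5028,.0341]);A=-.089
def loc(P):
    d=P[:2]-O;c,q=np.cos(A),np.sin(A);return np.array([c*d[0]+q*d[1],-q*d[0]+c*d[1]]).round(4)
E
python3 - <<'E'
from m2 import *
for n,p,z in[('ring',(345,290),.058),('plug',(393,299),.03),('fixFar1',(575,318),.057),('fixFar2',(570,370),.057),('fixNear',(414,354),.057),('fixNear2',(418,302),.057),('slNear',(313,335),.057),('slFar',(158,320),.057)]:
    P=onz(T,*t(p),z);print(n,P.round(4),loc(P))
for n,p,z in[('ringS',(287,348),.058),('plugS',(299,388),.032)]:
    P=onz(S,*s(p),z);print(n,P.round(4),loc(P))
print(tri(T,t((345,290)),S,s((287,348))),tri(T,t((393,299)),S,s((299,388))))
print('tip proj expected T',proj(T,[.5025,.1873,.101]),'S',proj(S,[.5025,.1873,.101]), 'seen S',s((257,235)))
E
```

```text
ring [0.5049 0.0661 0.058 ] [-0.0008  0.0321]
plug [0.5036 0.0427 0.03  ] [-0.      0.0086]
fixFar1 [ 0.4936 -0.0517  0.057 ] [-0.0015 -0.0863]
fixFar2 [ 0.467  -0.0497  0.057 ] [-0.0282 -0.0866]
fixNear [0.4731 0.0299 0.057 ] [-0.0292 -0.0068]
fixNear2 [0.4998 0.0287 0.057 ] [-0.0025 -0.0057]
slNear [0.4815 0.0817 0.057 ] [-0.0254  0.0456]
slFar [0.4871 0.1613 0.057 ] [-0.0269  0.1253]
ringS [0.5037 0.0634 0.058 ] [-0.0017  0.0293]
plugS [0.5079 0.0406 0.032 ] [0.0045 0.0069]
(array([0.50460303, 0.06628966, 0.05616067]), np.float64(0.0009162470240945492)) (array([0.50584739, 0.04246125, 0.0306253 ]), np.float64(0.004688308736100014))
tip proj expected T (np.float64(206.71475398977245), np.float64(220.452052096252)) S (np.float64(235.35462837356738), np.float64(168.28632890144706)) seen S (235.33333333333331, 168.0)
```

Call:
{"op": "servo_tool", "data": {
  "increments": [
    {"tx": 0, "ty": 0, "tz": -35, "ax": 0, "ay": 0, "az": -0.2, "claw": 0},
    {"tx": 0, "ty": 0, "tz": -65, "ax": 0, "ay": 0, "az": -0.2, "claw": 0},
    {"tx": 0, "ty": 0, "tz": -70, "ax": 0, "ay": 0, "az": -0.2, "claw": 0},
    {"tx": 0, "ty": 0, "tz": -70, "ax": 0, "ay": 0, "az": -0.2, "claw": 0},
    {"tx": -0.4, "ty": -4, "tz": -70, "ax": 0, "ay": 0, "az": -0.2, "claw": 0},
    {"tx": -0.7, "ty": -8, "tz": -70, "ax": 0, "ay": 0, "az": -0.2, "claw": 0},
    {"tx": -0.9, "ty": -10, "tz": -70, "ax": 0, "ay": 0, "az": -0.2, "claw": 0},
    {"tx": -1.1, "ty": -12, "tz": -70, "ax": 0, "ay": 0, "az": -0.2, "claw": 0}
  ]
}}

```text
time: 3.55
tcp_pos: [0.5021, 0.1752, 0.2061]
ee_rot: [[0.996, -0.089, 0.003], [-0.089, -0.996, 0.001], [0.003, -0.002, -1.0]]
ft_force: [0.1, -0.1, -0.2]
width: -0.0
```

Call:
{"op": "servo_tool", "data": {
  "increments": [
    {"tx": -0.2, "ty": -2, "tz": 0, "ax": 0, "ay": 0, "az": 0, "claw": 0},
    {"tx": -0.4, "ty": -4, "tz": 0, "ax": 0, "ay": 0, "az": 0, "claw": 0},
    {"tx": -0.5, "ty": -6, "tz": 0, "ax": 0, "ay": 0, "az": 0, "claw": 0}
  ]
}}

```text
time: 3.92
tcp_pos: [0.5015, 0.1694, 0.206]
ee_rot: [[0.996, -0.089, 0.003], [-0.089, -0.996, 0.002], [0.003, -0.002, -1.0]]
ft_force: [-0.0, 2.5, -0.1]
width: -0.0002
```

Call:
{"op": "servo_tool", "data": {
  "increments": [
    {"tx": -0.2, "ty": -2, "tz": 0, "ax": 0, "ay": 0, "az": 0, "claw": 0},
    {"tx": -0.4, "ty": -4, "tz": 0, "ax": 0, "ay": 0, "az": 0, "claw": 0},
    {"tx": -0.5, "ty": -6, "tz": 0, "ax": 0, "ay": 0, "az": 0, "claw": 0},
    {"tx": -0.7, "ty": -8, "tz": 0, "ax": 0, "ay": 0, "az": 0, "claw": 0},
    {"tx": -0.9, "ty": -10, "tz": 0, "ax": 0, "ay": 0, "az": 0, "claw": 0},
    {"tx": -1.1, "ty": -12, "tz": 0, "ax": 0, "ay": 0, "az": 0, "claw": 0}
  ]
}}

```text
time: 4.68
tcp_pos: [0.5004, 0.1572, 0.206]
ee_rot: [[0.996, -0.09, 0.003], [-0.09, -0.996, 0.002], [0.002, -0.002, -1.0]]
ft_force: [-1.0, 3.0, 1.2]
width: 0.0
```

Call:
{"op": "servo_tool", "data": {
  "increments": [
    {"tx": -0.1, "ty": -1, "tz": 0, "ax": 0, "ay": 0, "az": 0, "claw": 0},
    {"tx": -0.2, "ty": -2, "tz": 0, "ax": 0, "ay": 0, "az": 0, "claw": 0},
    {"tx": -0.3, "ty": -3, "tz": 0, "ax": 0, "ay": 0, "az": 0, "claw": 0},
    {"tx": -0.4, "ty": -4, "tz": 0, "ax": 0, "ay": 0, "az": 0, "claw": 0}
  ]
}}

```text
time: 5.18
tcp_pos: [0.5, 0.1532, 0.206]
ee_rot: [[0.996, -0.089, 0.003], [-0.089, -0.996, 0.002], [0.002, -0.002, -1.0]]
ft_force: [0.8, 3.0, 0.8]
width: 0.0004
```

Call:
{"op": "servo_tool", "data": {
  "increments": [
    {"tx": -0.1, "ty": -1, "tz": 0, "ax": 0, "ay": 0, "az": 0, "claw": 0},
    {"tx": -0.2, "ty": -2, "tz": 0, "ax": 0, "ay": 0, "az": 0, "claw": 0}
  ]
}}

```text
time: 5.42
tcp_pos: [0.4998, 0.1511, 0.206]
ee_rot: [[0.996, -0.089, 0.003], [-0.089, -0.996, 0.002], [0.002, -0.002, -1.0]]
ft_force: [-0.4, 3.2, 0.6]
width: 0.0004
```

Call:
{"op": "servo_tool", "data": {
  "increments": [
    {"tx": -0.1, "ty": -1, "tz": 0, "ax": 0, "ay": 0, "az": 0, "claw": 0}
  ]
}}

```text
time: 5.55
tcp_pos: [0.4996, 0.1501, 0.2061]
ee_rot: [[0.996, -0.089, 0.003], [-0.089, -0.996, 0.002], [0.002, -0.002, -1.0]]
ft_force: [-0.1, 2.9, -0.1]
width: 0.0
```

Call:
{"op": "servo_tool", "data": {
  "increments": [
    {"tx": -0.1, "ty": -1, "tz": 0, "ax": 0, "ay": 0, "az": 0, "claw": 0}
  ]
}}

```text
time: 5.68
tcp_pos: [0.4996, 0.1493, 0.2061]
ee_rot: [[0.996, -0.09, 0.003], [-0.09, -0.996, 0.003], [0.003, -0.003, -1.0]]
ft_force: [-1.0, 8.8, 1.3]
width: 0.0
```

Call:
{"op": "servo_tool", "data": {
  "increments": [
    {"tx": 0, "ty": -0.5, "tz": 0, "ax": 0, "ay": 0, "az": 0, "claw": 0}
  ]
}}

```text
time: 5.8
tcp_pos: [0.4995, 0.1492, 0.2061]
ee_rot: [[0.996, -0.09, 0.003], [-0.09, -0.996, 0.004], [0.003, -0.004, -1.0]]
ft_force: [-0.5, 6.0, 0.2]
width: 0.0001
```

Call:
{"op": "servo_tool", "data": {
  "increments": [
    {"tx": -0.1, "ty": -1, "tz": 0, "ax": 0, "ay": 0, "az": 0, "claw": 0},
    {"tx": -0.1, "ty": -1.3, "tz": 0, "ax": 0, "ay": 0, "az": 0, "claw": 0}
  ]
}}

```text
time: 6.05
tcp_pos: [0.4995, 0.1488, 0.2061]
ee_rot: [[0.996, -0.091, 0.004], [-0.091, -0.996, 0.006], [0.003, -0.006, -1.0]]
ft_force: [0.7, 9.4, 0.7]
width: -0.0002
```

Stop confirmed: the force rose from 3 N to 9 N with no further travel. I'll back off and go above the pin.

Call:
{"op": "servo_tool", "data": {
  "increments": [
    {"tx": 0.5, "ty": 6, "tz": 0, "ax": 0, "ay": 0, "az": 0, "claw": 0},
    {"tx": 0.5, "ty": 8, "tz": 15, "ax": 0, "ay": 0, "az": 0, "claw": 0},
    {"tx": 0.5, "ty": 8, "tz": 60, "ax": 0, "ay": 0, "az": 0, "claw": 0},
    {"tx": 1, "ty": -10, "tz": 100, "ax": 0, "ay": 0, "az": 0, "claw": 20},
    {"tx": 5, "ty": -60, "tz": 125, "ax": 0, "ay": 0, "az": 4, "claw": 50},
    {"tx": 15, "ty": -115, "tz": 130, "ax": 0, "ay": 0, "az": 8, "claw": 50},
    {"tx": 25, "ty": -170, "tz": 130, "ax": 0, "ay": 0, "az": 12, "claw": 50},
    {"tx": 35, "ty": -225, "tz": 130, "ax": 0, "ay": 0, "az": 16, "claw": 50},
    {"tx": 42, "ty": -280, "tz": 130, "ax": 0, "ay": 0, "az": 17.7, "claw": 50},
    {"tx": 46, "ty": -335, "tz": 130, "ax": 0, "ay": 0, "az": 17.7, "claw": 50},
    {"tx": 48.5, "ty": -390, "tz": 130, "ax": 0, "ay": 0, "az": 17.7, "claw": 50},
    {"tx": 48.5, "ty": -440, "tz": 130, "ax": 0, "ay": 0, "az": 17.7, "claw": 50},
    {"tx": 48.5, "ty": -474, "tz": 120, "ax": 0, "ay": 0, "az": 17.7, "claw": 50},
    {"tx": 48.5, "ty": -474, "tz": 110, "ax": 0, "ay": 0, "az": 17.7, "claw": 50},
    {"tx": 48.5, "ty": -474, "tz": 110, "ax": 0, "ay": 0, "az": 17.7, "claw": 50}
  ]
}}

```text
time: 7.92
tcp_pos: [0.5474, -0.3247, 0.3155]
ee_rot: [[0.976, 0.216, -0.0], [0.216, -0.976, 0.008], [0.001, -0.008, -1.0]]
ft_force: [0.2, -0.8, 0.5]
width: 0.0427
```

```bash
python3 - <<'E'
from h import *
import pickle
o=bot.get_obs();print(o['time'],o['tcp_pos'],o['ee_rot'].round(3).tolist(),o['ft_force'],o['width'])
for n in('side','top'):
    c=cam(n);pickle.dump(c,open(f'{n}3.pkl','wb'));f=c['frame']
    f2=f[180:360,200:380] if n=='side' else f[170:270,190:320]
    k=3.3 if n=='side' else 5.5
    cv2.imwrite(f'pics/{n}3.png',cv2.resize(f2,None,fx=k,fy=k,interpolation=cv2.INTER_CUBIC))
    if n=='side': cv2.imwrite('pics/sidec3.png',cv2.resize(f[180:280,210:290],None,fx=6,fy=6,interpolation=cv2.INTER_CUBIC))
E
```

```text
7.925 [ 0.54740671 -0.3246849   0.31550402] [[0.976, 0.216, -0.0], [0.216, -0.976, 0.008], [0.001, -0.008, -1.0]] [ 0.24002369 -0.83786844  0.50877183] 0.04269617004443779
```

View pics/side3.png

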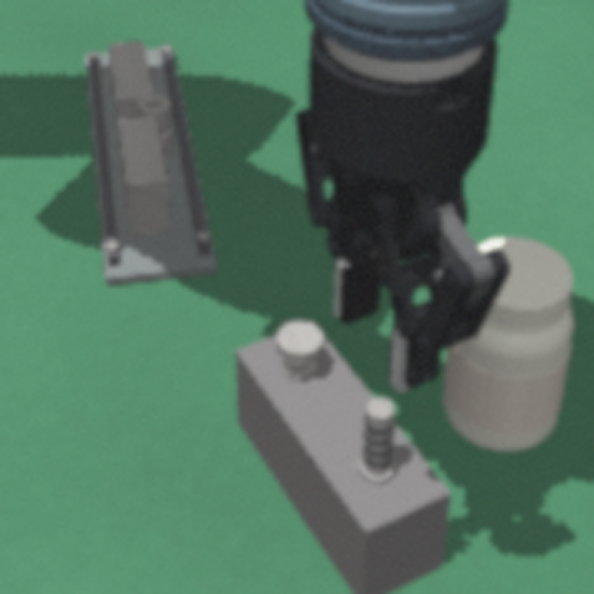

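View pics/sidec3.png

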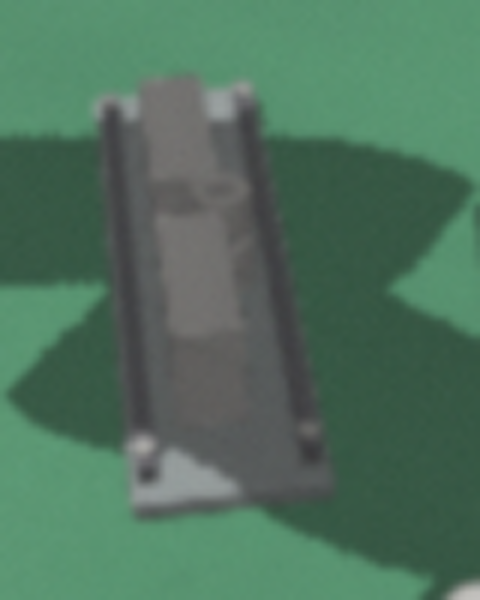

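View pics/top3.png

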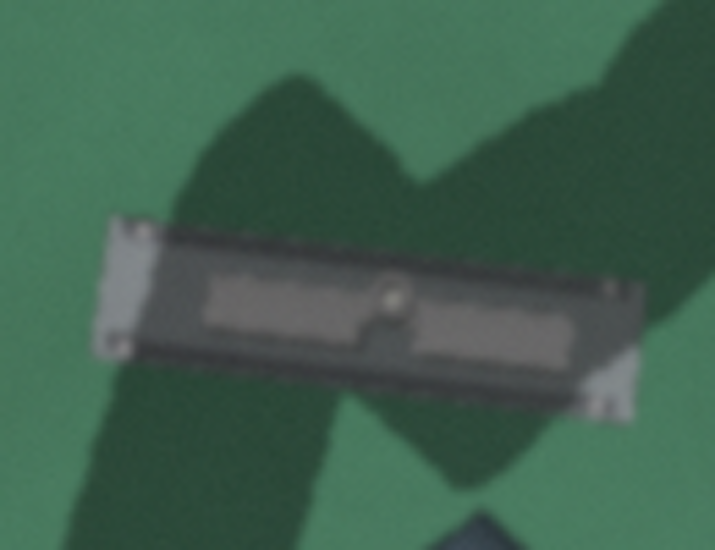

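The slide is home: the bright plug shows through the ring bore at top crop (393,297). The pin at side crop (379,407) is clear, and the jaws straddle its line. I'll descend while taking out the 0.5° tilt, then close.

Call:
{"op": "servo_tool", "data": {
  "increments": [
    {"tx": 0.6, "ty": -0.8, "tz": -25, "ax": -0.45, "ay": 0, "az": 0, "claw": 50},
    {"tx": 0.6, "ty": -0.8, "tz": -50, "ax": -0.45, "ay": 0, "az": 0, "claw": 50},
    {"tx": 0.6, "ty": -0.8, "tz": -70, "ax": -0.45, "ay": 0, "az": 0, "claw": 50},
    {"tx": 0.6, "ty": -0.8, "tz": -74.5, "ax": -0.45, "ay": 0, "az": 0, "claw": 50},
    {"tx": 0.6, "ty": -0.8, "tz": -74.5, "ax": -0.45, "ay": 0, "az": 0, "claw": 50}
  ]
}}

```text
time: 8.65
tcp_pos: [0.5491, -0.3243, 0.2429]
ee_rot: [[0.976, 0.218, 0.002], [0.218, -0.976, -0.001], [0.002, 0.002, -1.0]]
ft_force: [-0.5, -0.0, 0.6]
width: 0.0424
```

Call:
{"op": "servo_tool", "data": {
  "increments": [
    {"tx": 0, "ty": 0, "tz": 0, "ax": 0, "ay": 0, "az": 0, "claw": 25},
    {"tx": 0, "ty": 0, "tz": 0, "ax": 0, "ay": 0, "az": 0, "claw": 10},
    {"tx": 0, "ty": 0, "tz": 0, "ax": 0, "ay": 0, "az": 0, "claw": 0},
    {"tx": 0, "ty": 0, "tz": 0, "ax": 0, "ay": 0, "az": 0, "claw": 0},
    {"tx": 0, "ty": 0, "tz": 0, "ax": 0, "ay": 0, "az": 0, "claw": 0}
  ]
}}

```text
time: 9.28
tcp_pos: [0.5494, -0.3245, 0.2443]
ee_rot: [[0.976, 0.218, 0.004], [0.218, -0.976, -0.003], [0.003, 0.003, -1.0]]
ft_force: [0.2, 1.1, 6.2]
width: 0.0125
```

The pin is gripped. I'll lift it straight up, check it, then carry it over.

Call:
{"op": "servo_tool", "data": {
  "increments": [
    {"tx": 0, "ty": 0, "tz": 10, "ax": 0, "ay": 0, "az": 0, "claw": 0},
    {"tx": 0, "ty": 0, "tz": 35, "ax": 0, "ay": 0, "az": 0, "claw": 0},
    {"tx": 0, "ty": 0, "tz": 70, "ax": 0, "ay": 0, "az": 0, "claw": 0},
    {"tx": 0, "ty": 0, "tz": 105, "ax": 0, "ay": 0, "az": 0, "claw": 0},
    {"tx": -2, "ty": 20, "tz": 118, "ax": 0, "ay": 0, "az": -3, "claw": 0},
    {"tx": -6, "ty": 70, "tz": 118, "ax": 0, "ay": 0, "az": -6, "claw": 0},
    {"tx": -12, "ty": 120, "tz": 118, "ax": 0, "ay": 0, "az": -9, "claw": 0},
    {"tx": -18, "ty": 170, "tz": 118, "ax": 0, "ay": 0, "az": -12, "claw": 0},
    {"tx": -25, "ty": 220, "tz": 118, "ax": 0, "ay": 0, "az": -15, "claw": 0},
    {"tx": -32, "ty": 270, "tz": 118, "ax": 0, "ay": 0, "az": -17.7, "claw": 0},
    {"tx": -38, "ty": 310, "tz": 118, "ax": 0, "ay": 0, "az": -17.7, "claw": 0},
    {"tx": -42, "ty": 345, "tz": 110, "ax": 0, "ay": 0, "az": -17.7, "claw": 0},
    {"tx": -44, "ty": 366, "tz": 90, "ax": 0, "ay": 0, "az": -17.7, "claw": 0},
    {"tx": -44, "ty": 366, "tz": 75, "ax": 0, "ay": 0, "az": -17.7, "claw": 0},
    {"tx": -44, "ty": 366, "tz": 75, "ax": 0, "ay": 0, "az": -17.7, "claw": 0}
  ]
}}

```text
time: 11.15
tcp_pos: [0.5051, 0.0411, 0.3184]
ee_rot: [[0.996, -0.089, 0.0], [-0.089, -0.996, -0.004], [0.001, 0.004, -1.0]]
ft_force: [0.4, -0.5, -0.9]
width: 0.0126
```

```bash
cat > look.py <<'E'
from h import *
import pickle,sys
i=sys.argv[1]
o=bot.get_obs();print(o['time'],o['tcp_pos'].round(4),o['ee_rot'].round(4).tolist(),o['ft_force'].round(1),o['width'])
pickle.dump(o,open(f'o{i}.pkl','wb'))
for n in('side','top'):
    c=cam(n);pickle.dump(c,open(f'{n}{i}.pkl','wb'));f=c['frame']
    f2=f[130:260,195:295] if n=='side' else f[170:270,190:320]
    k=6 if n=='side' else 5.5
    f2=cv2.resize(f2,None,fx=k,fy=k,interpolation=cv2.INTER_CUBIC)
    cv2.imwrite(f'pics/{n}{i}.png',f2[:600])
E
python3 look.py 4
```

```text
11.15 [0.5051 0.0411 0.3184] [[0.9961, -0.0888, 0.0004], [-0.0888, -0.996, -0.0036], [0.0007, 0.0036, -1.0]] [ 0.4 -0.5 -0.9] 0.012587977896815632
```

View pics/side4.png

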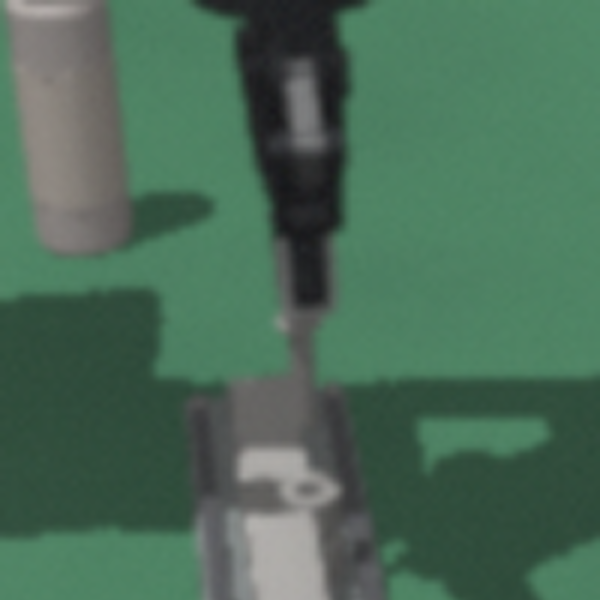

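View pics/top4.png

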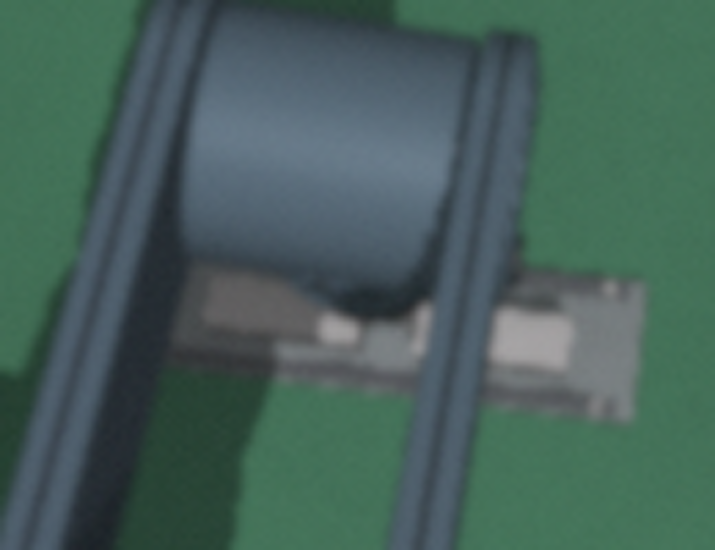

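```bash
cat > m4.py <<'E'
from h import *
import pickle
T3=pickle.load(open('top3.pkl','rb'));S=pickle.load(open('side4.pkl','rb'));o=pickle.load(open('o4.pkl','rb'))
s=lambda p:(195+(p[0]+.5)/6-.5,130+(p[1]+.5)/6-.5)
si=lambda p:((p[0]-195+.5)*6-.5,(p[1]-130+.5)*6-.5)
t=lambda p:(190+(p[0]+.5)/5.5-.5,170+(p[1]+.5)/5.5-.5)
E
python3 - <<'E'
from m4 import *
x,y,z=o['tcp_pos']
print('axis in crop at z',[(h,np.round(si(proj(S,[x+.155*0,y-.0006,h])),0)) for h in(.163,.137,.134,.11,.088)])
f=cv2.resize(S['frame'][130:260,195:295],None,fx=6,fy=6,interpolation=cv2.INTER_CUBIC)
g=cv2.cvtColor(f,cv2.COLOR_BGR2HSV)
for v in(325,335,345,355,365,375,385): print(v,[(int(a),int(b)) for a,b in g[v,270:335:5,1:]])
print('ring S',onz(S,*s((309,489)),.058))
print('plug/ring T3',onz(T3,*t((393,297)),.030),onz(T3,*t((391,298)),.058))
# fixed far end T2 -> etc
E
python3 - <<'E'
import cv2
f=cv2.imread('pics/side4.png')[200:560,180:420]
cv2.imwrite('pics/z4.png',cv2.resize(f,None,fx=1.6,fy=1.6))
E
```

```text
axis in crop at z [(0.163, array([303., 257.])), (0.137, array([307., 317.])), (0.134, array([307., 323.])), (0.11, array([311., 376.])), (0.088, array([314., 423.]))]
325 [(89, 132), (58, 136), (24, 137), (10, 127), (5, 105), (6, 92), (6, 86), (9, 85), (12, 87), (30, 94), (62, 107), (88, 122), (99, 129)]
335 [(100, 130), (95, 129), (76, 124), (54, 114), (29, 97), (9, 86), (12, 84), (12, 85), (40, 95), (74, 111), (95, 124), (102, 130), (102, 130)]
345 [(103, 129), (102, 130), (98, 128), (85, 117), (49, 99), (15, 87), (6, 83), (12, 85), (38, 94), (76, 110), (97, 124), (101, 129), (102, 130)]
355 [(101, 129), (101, 129), (96, 127), (84, 122), (53, 111), (18, 98), (3, 87), (6, 84), (36, 93), (76, 108), (95, 124), (101, 129), (102, 130)]
365 [(102, 127), (100, 128), (93, 126), (80, 121), (51, 111), (17, 103), (8, 95), (11, 89), (33, 93), (69, 107), (93, 121), (102, 128), (102, 130)]
375 [(60, 111), (53, 111), (45, 108), (38, 107), (22, 103), (10, 100), (5, 99), (5, 93), (27, 93), (63, 105), (93, 118), (96, 122), (96, 122)]
385 [(10, 102), (8, 101), (5, 99), (8, 99), (5, 100), (8, 100), (5, 97), (3, 91), (11, 89), (47, 97), (64, 104), (57, 99), (38, 95)]
ring S [0.50092908 0.03900424 0.058     ]
plug/ring T3 [0.50461269 0.04273687 0.03      ] [0.50138059 0.0424874  0.058     ]
```

View pics/z4.png

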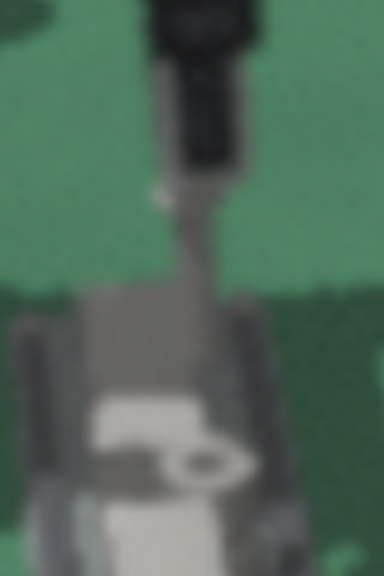

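```bash
python3 - <<'E'
from m4 import *
for v,u in((335,300.5),(345,301),(355,301.3),(365,301.4),(375,303)):
    p,d=ray(S,*s((u,v)));k=(.0405-p[1])/d[1];print((p+d*k).round(4))
for q in((309,489),(310,488),(310,487.5)): print(onz(S,*s(q),.058).round(4))
for yy in(.039,.0425):
  p,d=ray(S,*s((309.5,488.5)));k=(yy-p[1])/d[1];print((p+d*k).round(4))
E
```

```text
[0.5021 0.0405 0.1292]
[0.502  0.0405 0.1247]
[0.5018 0.0405 0.1202]
[0.5016 0.0405 0.1157]
[0.5019 0.0405 0.111 ]
[0.5009 0.039  0.058 ]
[0.5015 0.0396 0.058 ]
[0.5015 0.04   0.058 ]
[0.5011 0.039  0.0582]
[0.5017 0.0425 0.0559]
```

Call:
{"op": "servo_tool", "data": {
  "increments": [
    {"tx": -0.5, "ty": 0.3, "tz": -10, "ax": 0, "ay": 0, "az": 0, "claw": 0},
    {"tx": -0.5, "ty": 0.3, "tz": -20, "ax": 0, "ay": 0, "az": 0, "claw": 0},
    {"tx": -0.5, "ty": 0.3, "tz": -24, "ax": 0, "ay": 0, "az": 0, "claw": 0},
    {"tx": -0.5, "ty": 0.3, "tz": -24, "ax": 0, "ay": 0, "az": 0, "claw": 0}
  ]
}}

```text
time: 11.75
tcp_pos: [0.5052, 0.0409, 0.2951]
ee_rot: [[0.996, -0.09, 0.002], [-0.09, -0.996, -0.004], [0.002, 0.004, -1.0]]
ft_force: [-0.1, 0.4, -1.2]
width: 0.012
```

```bash
python3 look.py 5; python3 - <<'E'
import cv2
f=cv2.imread('pics/side5.png')[260:600,180:420]
cv2.imwrite('pics/z5.png',cv2.resize(f,None,fx=1.7,fy=1.7))
E
```

```text
11.75 [0.5052 0.0409 0.2951] [[0.9959, -0.09, 0.0021], [-0.09, -0.9959, -0.0037], [0.0024, 0.0035, -1.0]] [-0.1  0.4 -1.2] 0.012015102496424854
```

View pics/z5.png

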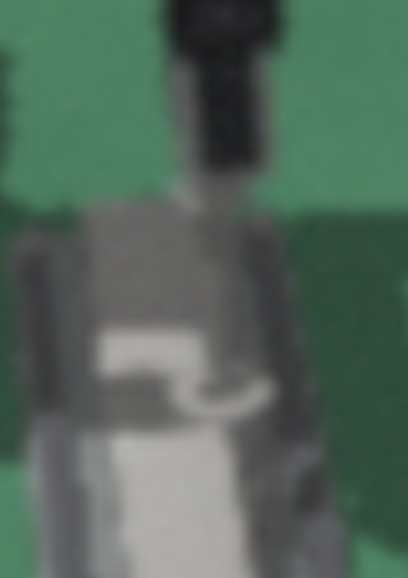

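```bash
python3 - <<'E'
import cv2,numpy as np,pickle
from h import *
S=pickle.load(open('side5.pkl','rb'));f=S['frame'][178:222,225:265]
f=cv2.resize(f,None,fx=13,fy=13,interpolation=cv2.INTER_CUBIC).astype(float)
f=np.clip((f-60)*1.9,0,255).astype('uint8');cv2.imwrite('pics/z5b.png',f)
si=lambda p:((p[0]-225+.5)*13-.5,(p[1]-178+.5)*13-.5)
for P in([.5021,.0405,.065],[.5021,.0405,.068],[.5021,.0405,.09],[.5015,.0405,.058]): print(P,np.round(si(proj(S,P))))
E
```

```text
[0.5021, 0.0405, 0.065] [283. 400.]
[0.5021, 0.0405, 0.068] [282. 386.]
[0.5021, 0.0405, 0.09] [275. 287.]
[0.5015, 0.0405, 0.058] [282. 431.]
```

View pics/z5b.png

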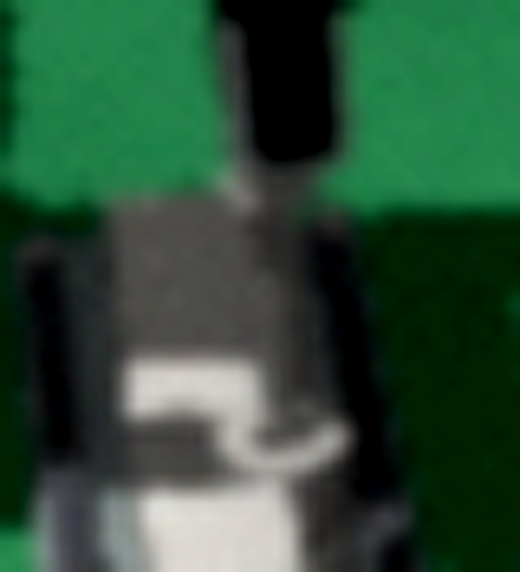

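The ring centre at about (282,435) in this crop lies under the pin axis, predicted at (282,431) at ring height. I'll feel my way down.

Call:
{"op": "servo_tool", "data": {
  "increments": [
    {"tx": -0.5, "ty": 0, "tz": -2, "ax": 0, "ay": 0, "az": 0, "claw": 0},
    {"tx": -0.5, "ty": 0, "tz": -4, "ax": 0, "ay": 0, "az": 0, "claw": 0},
    {"tx": -0.5, "ty": 0, "tz": -5, "ax": 0, "ay": 0, "az": 0, "claw": 0}
  ]
}}

```text
time: 12.22
tcp_pos: [0.5049, 0.041, 0.2906]
ee_rot: [[0.996, -0.09, 0.003], [-0.09, -0.996, -0.004], [0.004, 0.004, -1.0]]
ft_force: [0.1, 0.8, -1.2]
width: 0.0125
```

Call:
{"op": "servo_tool", "data": {
  "increments": [
    {"tx": 0, "ty": 0, "tz": -1, "ax": 0, "ay": 0, "az": 0, "claw": 0},
    {"tx": 0, "ty": 0, "tz": -2, "ax": 0, "ay": 0, "az": 0, "claw": 0}
  ]
}}

```text
time: 12.48
tcp_pos: [0.5049, 0.041, 0.2886]
ee_rot: [[0.996, -0.09, 0.003], [-0.09, -0.996, -0.004], [0.004, 0.004, -1.0]]
ft_force: [-0.3, 0.1, -0.9]
width: 0.0122
```

Call:
{"op": "servo_tool", "data": {
  "increments": [
    {"tx": 0, "ty": 0, "tz": -1, "ax": 0, "ay": 0, "az": 0, "claw": 0},
    {"tx": 0, "ty": 0, "tz": -1.5, "ax": 0, "ay": 0, "az": 0, "claw": 0}
  ]
}}

```text
time: 12.72
tcp_pos: [0.5049, 0.041, 0.287]
ee_rot: [[0.996, -0.09, 0.003], [-0.09, -0.996, -0.004], [0.004, 0.004, -1.0]]
ft_force: [0.1, -0.9, -1.2]
width: 0.0121
```

Call:
{"op": "servo_tool", "data": {
  "increments": [
    {"tx": 0, "ty": 0, "tz": -1, "ax": 0, "ay": 0, "az": 0, "claw": 0}
  ]
}}

```text
time: 12.85
tcp_pos: [0.5049, 0.041, 0.286]
ee_rot: [[0.996, -0.09, 0.003], [-0.09, -0.996, -0.004], [0.004, 0.004, -1.0]]
ft_force: [0.4, -0.5, -0.6]
width: 0.0127
```

Call:
{"op": "servo_tool", "data": {
  "increments": [
    {"tx": 0, "ty": 0, "tz": -1, "ax": 0, "ay": 0, "az": 0, "claw": 0}
  ]
}}

```text
time: 12.98
tcp_pos: [0.5048, 0.041, 0.2849]
ee_rot: [[0.996, -0.09, 0.003], [-0.09, -0.996, -0.004], [0.003, 0.003, -1.0]]
ft_force: [0.2, 0.4, -0.9]
width: 0.0127
```

Call:
{"op": "servo_tool", "data": {
  "increments": [
    {"tx": 0, "ty": 0, "tz": -1, "ax": 0, "ay": 0, "az": 0, "claw": 0}
  ]
}}

```text
time: 13.1
tcp_pos: [0.5048, 0.0411, 0.2839]
ee_rot: [[0.996, -0.09, 0.003], [-0.09, -0.996, -0.003], [0.003, 0.003, -1.0]]
ft_force: [-0.5, 0.4, -0.9]
width: 0.0123
```

Call:
{"op": "servo_tool", "data": {
  "increments": [
    {"tx": 0, "ty": 0, "tz": -1, "ax": 0, "ay": 0, "az": 0, "claw": 0},
    {"tx": 0, "ty": 0, "tz": -2, "ax": 0, "ay": 0, "az": 0, "claw": 0}
  ]
}}

```text
time: 13.35
tcp_pos: [0.5047, 0.0412, 0.2818]
ee_rot: [[0.996, -0.09, 0.003], [-0.09, -0.996, -0.003], [0.003, 0.003, -1.0]]
ft_force: [-0.1, 0.8, -0.6]
width: 0.0124
```

Call:
{"op": "servo_tool", "data": {
  "increments": [
    {"tx": 0, "ty": 0, "tz": -1, "ax": 0, "ay": 0, "az": 0, "claw": 0},
    {"tx": 0, "ty": 0, "tz": -2, "ax": 0, "ay": 0, "az": 0, "claw": 0}
  ]
}}

```text
time: 13.6
tcp_pos: [0.5047, 0.0412, 0.2797]
ee_rot: [[0.996, -0.09, 0.003], [-0.09, -0.996, -0.003], [0.003, 0.003, -1.0]]
ft_force: [-0.5, 0.7, -1.1]
width: 0.0126
```

The tip is 8–9 mm below the mouth with no contact force, so it is in the bore. I'll continue.

Call:
{"op": "servo_tool", "data": {
  "increments": [
    {"tx": 0, "ty": 0, "tz": -1, "ax": 0, "ay": 0, "az": 0, "claw": 0},
    {"tx": 0, "ty": 0, "tz": -2, "ax": 0, "ay": 0, "az": 0, "claw": 0},
    {"tx": 0, "ty": 0, "tz": -3, "ax": 0, "ay": 0, "az": 0, "claw": 0},
    {"tx": 0, "ty": 0, "tz": -4, "ax": 0, "ay": 0, "az": 0, "claw": 0}
  ]
}}

```text
time: 14.1
tcp_pos: [0.5047, 0.0412, 0.2756]
ee_rot: [[0.996, -0.09, 0.003], [-0.09, -0.996, -0.003], [0.003, 0.003, -1.0]]
ft_force: [-0.1, 0.5, 0.0]
width: 0.0127
```

Call:
{"op": "servo_tool", "data": {
  "increments": [
    {"tx": 0, "ty": 0, "tz": -1, "ax": 0, "ay": 0, "az": 0, "claw": 0},
    {"tx": 0, "ty": 0, "tz": -2, "ax": 0, "ay": 0, "az": 0, "claw": 0},
    {"tx": 0, "ty": 0, "tz": -3, "ax": 0, "ay": 0, "az": 0, "claw": 0},
    {"tx": 0, "ty": 0, "tz": -4, "ax": 0, "ay": 0, "az": 0, "claw": 0}
  ]
}}

```text
time: 14.6
tcp_pos: [0.5047, 0.0412, 0.2716]
ee_rot: [[0.996, -0.09, 0.003], [-0.09, -0.996, -0.003], [0.003, 0.003, -1.0]]
ft_force: [-0.3, 1.3, -0.2]
width: 0.012
```

Call:
{"op": "servo_tool", "data": {
  "increments": [
    {"tx": 0, "ty": 0, "tz": -1, "ax": 0, "ay": 0, "az": 0, "claw": 0},
    {"tx": 0, "ty": 0, "tz": -2, "ax": 0, "ay": 0, "az": 0, "claw": 0},
    {"tx": 0, "ty": 0, "tz": -3, "ax": 0, "ay": 0, "az": 0, "claw": 0}
  ]
}}

```text
time: 14.98
tcp_pos: [0.5047, 0.0412, 0.2685]
ee_rot: [[0.996, -0.09, 0.003], [-0.09, -0.996, -0.003], [0.003, 0.003, -1.0]]
ft_force: [-0.7, 1.3, -0.6]
width: 0.0123
```

Call:
{"op": "servo_tool", "data": {
  "increments": [
    {"tx": 0, "ty": 0, "tz": -1, "ax": 0, "ay": 0, "az": 0, "claw": 0},
    {"tx": 0, "ty": 0, "tz": -2, "ax": 0, "ay": 0, "az": 0, "claw": 0},
    {"tx": 0, "ty": 0, "tz": -3, "ax": 0, "ay": 0, "az": 0, "claw": 0}
  ]
}}

```text
time: 15.35
tcp_pos: [0.5047, 0.0412, 0.2654]
ee_rot: [[0.996, -0.09, 0.003], [-0.09, -0.996, -0.003], [0.003, 0.003, -1.0]]
ft_force: [0.2, -0.3, -1.0]
width: 0.0125
```

Call:
{"op": "servo_tool", "data": {
  "increments": [
    {"tx": 0, "ty": 0, "tz": -1, "ax": 0, "ay": 0, "az": 0, "claw": 0}
  ]
}}

```text
time: 15.48
tcp_pos: [0.5047, 0.0412, 0.2643]
ee_rot: [[0.996, -0.09, 0.003], [-0.09, -0.996, -0.003], [0.003, 0.003, -1.0]]
ft_force: [-0.5, 1.3, -1.5]
width: 0.0123
```

Call:
{"op": "servo_tool", "data": {
  "increments": [
    {"tx": 0, "ty": 0, "tz": -1, "ax": 0, "ay": 0, "az": 0, "claw": 0}
  ]
}}

```text
time: 15.6
tcp_pos: [0.5047, 0.0412, 0.2633]
ee_rot: [[0.996, -0.09, 0.003], [-0.09, -0.996, -0.003], [0.003, 0.003, -1.0]]
ft_force: [-0.8, 0.6, -0.3]
width: 0.0125
```

Call:
{"op": "servo_tool", "data": {
  "increments": [
    {"tx": 0, "ty": 0, "tz": -1, "ax": 0, "ay": 0, "az": 0, "claw": 0}
  ]
}}

```text
time: 15.72
tcp_pos: [0.5047, 0.0412, 0.2622]
ee_rot: [[0.996, -0.09, 0.003], [-0.09, -0.996, -0.003], [0.003, 0.003, -1.0]]
ft_force: [-1.1, 0.5, -0.5]
width: 0.0122
```

Call:
{"op": "servo_tool", "data": {
  "increments": [
    {"tx": 0, "ty": 0, "tz": -1, "ax": 0, "ay": 0, "az": 0, "claw": 0}
  ]
}}

```text
time: 15.85
tcp_pos: [0.5047, 0.0412, 0.2611]
ee_rot: [[0.996, -0.09, 0.003], [-0.09, -0.996, -0.003], [0.003, 0.003, -1.0]]
ft_force: [-0.5, -0.1, -1.1]
width: 0.0124
```

Call:
{"op": "servo_tool", "data": {
  "increments": [
    {"tx": 0, "ty": 0, "tz": -1, "ax": 0, "ay": 0, "az": 0, "claw": 0}
  ]
}}

```text
time: 15.98
tcp_pos: [0.5048, 0.0412, 0.2602]
ee_rot: [[0.996, -0.09, 0.003], [-0.09, -0.996, -0.003], [0.003, 0.003, -1.0]]
ft_force: [-1.8, -0.1, 6.4]
width: 0.0126
```

Call:
{"op": "servo_tool", "data": {
  "increments": [
    {"tx": 0, "ty": 0, "tz": -1, "ax": 0, "ay": 0, "az": 0, "claw": 0}
  ]
}}

```text
time: 16.1
tcp_pos: [0.5049, 0.0412, 0.2599]
ee_rot: [[0.996, -0.09, 0.004], [-0.09, -0.996, -0.003], [0.004, 0.003, -1.0]]
ft_force: [-2.6, 0.8, 8.4]
width: 0.0124
```

Call:
{"op": "servo_tool", "data": {
  "increments": [
    {"tx": 0, "ty": 0, "tz": -1, "ax": 0, "ay": 0, "az": 0, "claw": 0}
  ]
}}

```text
time: 16.23
tcp_pos: [0.5049, 0.0412, 0.2598]
ee_rot: [[0.996, -0.09, 0.004], [-0.09, -0.996, -0.003], [0.004, 0.003, -1.0]]
ft_force: [-3.4, 0.6, 8.8]
width: 0.0125
```

Plug contact came at the expected height, at about 8 N. I'll push on in small steps.

Call:
{"op": "servo_tool", "data": {
  "increments": [
    {"tx": -0.2, "ty": 0, "tz": -1.5, "ax": 0, "ay": 0, "az": 0, "claw": 0},
    {"tx": -0.2, "ty": 0, "tz": -2, "ax": 0, "ay": 0, "az": 0, "claw": 0}
  ]
}}

```text
time: 16.48
tcp_pos: [0.5047, 0.0413, 0.2587]
ee_rot: [[0.996, -0.09, 0.005], [-0.09, -0.996, -0.004], [0.005, 0.003, -1.0]]
ft_force: [-2.6, 1.0, 8.1]
width: 0.0119
```

Call:
{"op": "servo_tool", "data": {
  "increments": [
    {"tx": 0, "ty": 0, "tz": -1.5, "ax": 0, "ay": 0, "az": 0, "claw": 0},
    {"tx": 0, "ty": 0, "tz": -2.2, "ax": 0, "ay": 0, "az": 0, "claw": 0}
  ]
}}

```text
time: 16.73
tcp_pos: [0.5047, 0.0413, 0.2575]
ee_rot: [[0.996, -0.089, 0.005], [-0.089, -0.996, -0.004], [0.005, 0.003, -1.0]]
ft_force: [-3.5, 0.2, 8.5]
width: 0.0123
```

Call:
{"op": "servo_tool", "data": {
  "increments": [
    {"tx": -0.2, "ty": 0, "tz": -2, "ax": 0, "ay": 0.1, "az": 0, "claw": 0},
    {"tx": -0.2, "ty": 0, "tz": -3, "ax": 0, "ay": 0.1, "az": 0, "claw": 0},
    {"tx": -0.2, "ty": 0, "tz": -4, "ax": 0, "ay": 0.1, "az": 0, "claw": 0},
    {"tx": -0.2, "ty": 0, "tz": -5, "ax": 0, "ay": 0.1, "az": 0, "claw": 0}
  ]
}}

```text
time: 17.23
tcp_pos: [0.5047, 0.0414, 0.2535]
ee_rot: [[0.996, -0.089, 0.005], [-0.089, -0.996, -0.004], [0.005, 0.004, -1.0]]
ft_force: [-2.4, 1.2, 7.9]
width: 0.0124
```

Call:
{"op": "servo_tool", "data": {
  "increments": [
    {"tx": -0.2, "ty": 0, "tz": -2, "ax": 0, "ay": 0.1, "az": 0, "claw": 0},
    {"tx": -0.2, "ty": 0, "tz": -3, "ax": 0, "ay": 0.1, "az": 0, "claw": 0},
    {"tx": -0.2, "ty": 0, "tz": -4, "ax": 0, "ay": 0.1, "az": 0, "claw": 0},
    {"tx": -0.2, "ty": 0, "tz": -5, "ax": 0, "ay": 0.1, "az": 0, "claw": 0}
  ]
}}

```text
time: 17.73
tcp_pos: [0.5047, 0.0414, 0.2496]
ee_rot: [[0.996, -0.089, 0.004], [-0.089, -0.996, -0.004], [0.005, 0.004, -1.0]]
ft_force: [-2.3, 0.3, 8.5]
width: 0.0126
```

Call:
{"op": "servo_tool", "data": {
  "increments": [
    {"tx": -0.2, "ty": 0, "tz": -2, "ax": 0, "ay": 0.1, "az": 0, "claw": 0},
    {"tx": -0.2, "ty": 0, "tz": -3, "ax": 0, "ay": 0.1, "az": 0, "claw": 0},
    {"tx": -0.2, "ty": 0, "tz": -4, "ax": 0, "ay": 0.1, "az": 0, "claw": 0},
    {"tx": -0.2, "ty": 0, "tz": -5, "ax": 0, "ay": 0.1, "az": 0, "claw": 0}
  ]
}}

```text
time: 18.23
tcp_pos: [0.5048, 0.0414, 0.2456]
ee_rot: [[0.996, -0.089, 0.004], [-0.089, -0.996, -0.004], [0.004, 0.004, -1.0]]
ft_force: [-1.8, 1.5, 7.7]
width: 0.0125
```

Call:
{"op": "servo_tool", "data": {
  "increments": [
    {"tx": -0.1, "ty": 0, "tz": -1.5, "ax": 0, "ay": 0, "az": 0, "claw": 0},
    {"tx": -0.1, "ty": 0, "tz": -2.2, "ax": 0, "ay": 0, "az": 0, "claw": 0}
  ]
}}

```text
time: 18.48
tcp_pos: [0.5047, 0.0415, 0.2444]
ee_rot: [[0.996, -0.089, 0.005], [-0.089, -0.996, -0.004], [0.005, 0.004, -1.0]]
ft_force: [-2.8, 1.9, 8.5]
width: 0.0124
```

Call:
{"op": "servo_tool", "data": {
  "increments": [
    {"tx": 0, "ty": 0, "tz": -1.4, "ax": 0, "ay": 0, "az": 0, "claw": 0},
    {"tx": 0, "ty": 0, "tz": -1.9, "ax": 0, "ay": 0, "az": 0, "claw": 0}
  ]
}}

```text
time: 18.73
tcp_pos: [0.5047, 0.0415, 0.2434]
ee_rot: [[0.996, -0.089, 0.005], [-0.089, -0.996, -0.005], [0.005, 0.004, -1.0]]
ft_force: [-3.7, 1.1, 8.4]
width: 0.0124
```

Call:
{"op": "servo_tool", "data": {
  "increments": [
    {"tx": -0.1, "ty": 0, "tz": -1.4, "ax": 0, "ay": 0, "az": 0, "claw": 0},
    {"tx": -0.1, "ty": 0, "tz": -1.7, "ax": 0, "ay": 0, "az": 0, "claw": 0}
  ]
}}

```text
time: 18.98
tcp_pos: [0.5046, 0.0415, 0.2426]
ee_rot: [[0.996, -0.089, 0.005], [-0.089, -0.996, -0.005], [0.006, 0.004, -1.0]]
ft_force: [-2.9, 0.6, 8.7]
width: 0.0124
```

Call:
{"op": "servo_tool", "data": {
  "increments": [
    {"tx": 0, "ty": 0, "tz": -1.3, "ax": 0, "ay": 0, "az": 0, "claw": 0},
    {"tx": 0, "ty": 0, "tz": -1.6, "ax": 0, "ay": 0, "az": 0, "claw": 0}
  ]
}}

```text
time: 19.23
tcp_pos: [0.5045, 0.0416, 0.2422]
ee_rot: [[0.996, -0.088, 0.006], [-0.088, -0.996, -0.005], [0.006, 0.004, -1.0]]
ft_force: [-4.6, 0.6, 13.8]
width: 0.0124
```

Call:
{"op": "servo_tool", "data": {
  "increments": [
    {"tx": 0, "ty": 0, "tz": -1.3, "ax": 0, "ay": 0, "az": 0, "claw": 0},
    {"tx": 0, "ty": 0, "tz": -1.6, "ax": 0, "ay": 0, "az": 0, "claw": 0}
  ]
}}

```text
time: 19.48
tcp_pos: [0.5045, 0.0416, 0.2422]
ee_rot: [[0.996, -0.088, 0.007], [-0.088, -0.996, -0.005], [0.007, 0.005, -1.0]]
ft_force: [-6.6, 1.4, 17.3]
width: 0.0126
```

The collar has seated: TCP z stops at 0.2422, as predicted, and force rises to 17 N. I'll relieve the load, release and lift.

Call:
{"op": "servo_tool", "data": {
  "increments": [
    {"tx": 0, "ty": 0, "tz": -0.3, "ax": 0, "ay": 0, "az": 0, "claw": 0},
    {"tx": 0, "ty": 0, "tz": -0.3, "ax": 0, "ay": 0, "az": 0, "claw": 30},
    {"tx": 0, "ty": 0, "tz": -0.3, "ax": 0, "ay": 0, "az": 0, "claw": 50},
    {"tx": 0, "ty": 0, "tz": 0, "ax": 0, "ay": 0, "az": 0, "claw": 50},
    {"tx": 0, "ty": 0, "tz": 0, "ax": 0, "ay": 0, "az": 0, "claw": 50}
  ]
}}

```text
time: 20.1
tcp_pos: [0.5046, 0.0416, 0.2421]
ee_rot: [[0.996, -0.088, 0.007], [-0.088, -0.996, -0.005], [0.007, 0.005, -1.0]]
ft_force: [0.1, 0.6, -0.5]
width: 0.0424
```

Call:
{"op": "servo_tool", "data": {
  "increments": [
    {"tx": 0, "ty": 0, "tz": 15, "ax": 0, "ay": 0, "az": 0, "claw": 50},
    {"tx": 0, "ty": 0, "tz": 45, "ax": 0, "ay": 0, "az": 0, "claw": 50},
    {"tx": 0, "ty": 0, "tz": 95, "ax": 0, "ay": 0, "az": 0, "claw": 50},
    {"tx": -20, "ty": -40, "tz": 140, "ax": 0, "ay": 0, "az": 0, "claw": 50},
    {"tx": -50, "ty": -90, "tz": 160, "ax": 0, "ay": 0, "az": 0, "claw": 50},
    {"tx": -80, "ty": -140, "tz": 160, "ax": 0, "ay": 0, "az": 0, "claw": 50},
    {"tx": -110, "ty": -190, "tz": 160, "ax": 0, "ay": 0, "az": 0, "claw": 50},
    {"tx": -130, "ty": -240, "tz": 160, "ax": 0, "ay": 0, "az": 0, "claw": 50},
    {"tx": -150, "ty": -290, "tz": 160, "ax": 0, "ay": 0, "az": 0, "claw": 50},
    {"tx": -160, "ty": -330, "tz": 160, "ax": 0, "ay": 0, "az": 0, "claw": 50},
    {"tx": -160, "ty": -330, "tz": 160, "ax": 0, "ay": 0, "az": 0, "claw": 50}
  ]
}}

```text
time: 21.48
tcp_pos: [0.3437, -0.2908, 0.4031]
ee_rot: [[0.996, -0.092, 0.007], [-0.092, -0.996, -0.007], [0.008, 0.006, -1.0]]
ft_force: [-0.4, 0.3, -0.5]
width: 0.0427
```

```bash
python3 look.py 6;python3 - <<'E'
import cv2,pickle
S=pickle.load(open('side6.pkl','rb'));cv2.imwrite('pics/z6.png',S['frame'])
E
```

```text
21.475 [ 0.3437 -0.2908  0.4031] [[0.9957, -0.0923, 0.0071], [-0.0922, -0.9957, -0.007], [0.0078, 0.0063, -0.9999]] [-0.4  0.3 -0.5] 0.042707644122345755
```

View pics/side6.png

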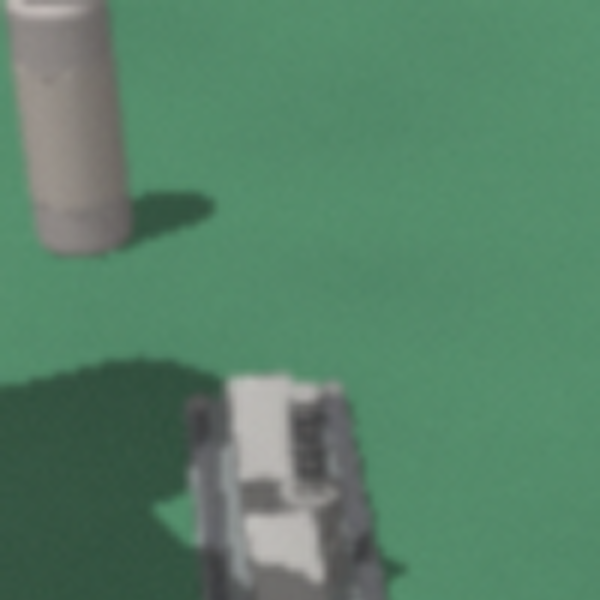

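View pics/top6.png

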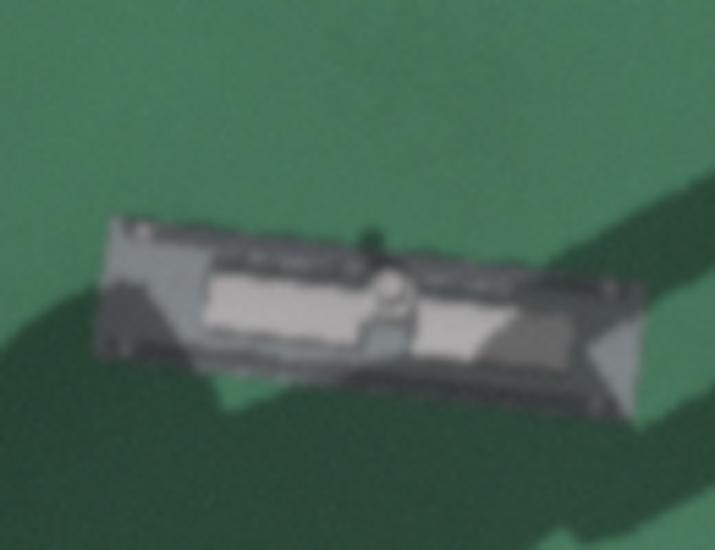

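View pics/z6.png

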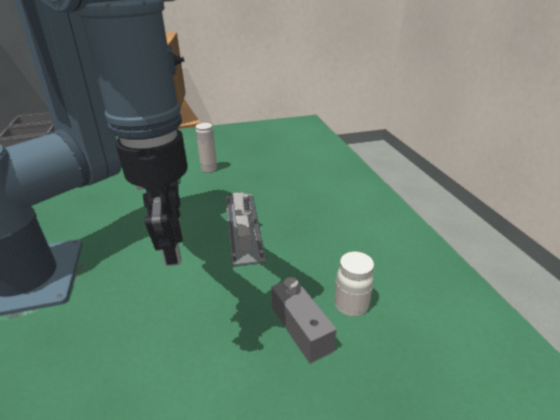

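The pin stands upright in the knuckle: top at side crop (317,390), collar at (313,493). The block hole is empty, and the sprue pin, jar and can are where they stood. I'll check the height numerically, then hand in.

```bash
python3 - <<'E'
from m4 import *
T6=pickle.load(open('top6.pkl','rb'));S6=pickle.load(open('side6.pkl','rb'))
print('top tri',tri(T6,t((391,288)),S6,s((317,390))))
print('slide far',onz(T6,*t((205,302)),.057),'fixed near',onz(T6,*t((416,330)),.057))
print('expect S top, collar bottom-front',[np.round(si(proj(S6,[.5015,.0405,h]))) for h in(.104,.058)])
print(bot.close_job())
E
```

```text
top tri (array([0.5045278 , 0.04032994, 0.10324596]), np.float64(0.0051007715747761724))
slide far [0.49696461 0.13764569 0.057     ] fixed near [0.48542133 0.02926539 0.057     ]
expect S top, collar bottom-front [array([303., 390.]), array([310., 487.])]
the job is handed in; nothing more can be done
None
```

The job is done and handed in at about 21.5 s of the 64 s: the slide is home, and the hinge pin is down through both knuckles and released. The hand-in reports no verdict.

**Slide:** I pushed it against about 3 N until it stopped. Force then rose to about 9 N with no further travel. Seen from above, the plug showed through the upper bore, so the knuckles were in line.

**Pin:** It entered the upper knuckle with no contact force and met the plug at the expected height. I drove the plug down at about 8.5 N. The collar landed 18 mm further on, at the tool height worked out beforehand, with a peak of about 17 N vertically and 7 N sideways.

**Last checks:**
- **Pin height:** the pin's top came out at about 103 mm, where a flush collar gives 104. The pin looks upright, and force readings are near zero since release.
- **Other items:** by eye, the sprue pin, jar and can are where they stood. I did not measure their positions at the end.

**Checks that disagreed:**
- **Pin top:** the two camera rays for it missed each other by 5 mm. In the side view it sat about 5 mm to the right of where I expected it in x. The flush collar stop and insertion at the expected heights say it is in the bore, so I put this down to reading the pin's top from a blurred picture.
- **Grip width:** the gripper read about 12.5 mm on the 14 mm grip, probably because of the grooves in it.
- **Rejected call:** my first move was refused for leaving out fields, and nothing moved.

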